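Face up the stain bottles on the reagent stand

TASK

Stand the three white stain bottles upright in one neat row in the channel on the lower board of the reagent stand, under its overhanging shelf: violet cap at the left against the grey end cheek, red in the middle, blue at the right. Then slide the blue bookend gently to the left until it has closed the row up, so that cheek, bottles and bookend all touch without gaps, and let go. Do not ram or squeeze the bottles, and leave the brown bottle and the sample cup where they stand.

Things in the scene. Friction and masses are not known exactly. Their poses are not given: they have to be found in the camera images.
- stand: fixed two-tier white reagent stand, 120 x 300 x 195 mm high. Origin: on the bench under the middle of the bottle channel; x to the stand's rear (away from the robot), y along the channel to the left, z up. Lower board x = -35 to 85 mm, top z = 12. Channel 40 mm wide, from a front lip (inner face x = -20, top z = 20) to a back rail (inner face x = 20, top z = 37)
- cheek_face (a point): the inner face of the grey end cheek that closes the channel's left end: middle of the channel's width (stand x = 0, y = 130 mm), on the lower board's top. Cheek 40 mm deep in x, 10 mm thick, top 45 mm above the board. Axes as the stand's
- shelf_edge (a point): middle of the lower front edge of the upper shelf (stand x = 8, y = 0, z = 137 mm). The shelf runs the stand's whole length from here to x = 84, 12 mm thick, with a clear gallery strip on its front edge up to stand z = 187: it hangs over the channel's rear half, so a hand cannot come straight down there and must lean back towards the robot, some 30 to 45 degrees
- bookend: blue bookend, slides along the channel (stand's y, 200 mm, friction 1 to 2 N, stays where left); starts at the right end. Origin: its face to the bottles (+y side), mid width, on the board's top; axes as the stand's. Plate x = -17 to 17, y = -8 to 0, 50 mm high; 10 mm thick tab to the front over the lip, x = -15 to -61, z = 23 to 45, with a black 14 mm round grip at its end (x = -58, z = 21 to 47)
- bookend_tab (a point): point on the right (-y) face of the bookend's tab, where a finger can push it to the left: x = -45, y = -10, 34 mm above the board in the bookend's frame
- violet_bottle: white plastic dropper bottle with a violet screw cap, 85 mm tall; round body 35 mm across up to 50 mm, then shoulder to 65 mm, cap 22 mm across from 64 mm up, weight about 60 g; grasp round the body or cap. Origin: centre of its underside; z up along its axis. Belongs at the left end of the row.
- red_bottle: white plastic dropper bottle with a red screw cap, 85 mm tall; round body 35 mm across up to 50 mm, then shoulder to 65 mm, cap 22 mm across from 64 mm up, weight about 60 g; grasp round the body or cap. Origin: centre of its underside; z up along its axis. Belongs in the middle of the row.
- blue_bottle: white plastic dropper bottle with a blue screw cap, 85 mm tall; round body 35 mm across up to 50 mm, then shoulder to 65 mm, cap 22 mm across from 64 mm up, weight about 60 g; grasp round the body or cap. Origin: centre of its underside; z up along its axis. Belongs at the right end of the row.
- brown_bottle: bystander: brown dropper bottle with a black cap, 35 mm across, 85 mm tall; origin at the centre of its underside. Leave it alone.
- sample_cup: bystander: white sample cup with a blue lid, 66 mm across, 62 mm tall; origin at the centre of its underside. Leave it alone.
Things that resemble listed ones, but are neither listed nor needed, are in the scene too. Leave any pink look-alike of the red_bottle alone.

How it is judged:
By the outcome, as a careful person would: the job done as asked, in the order asked, and still so for the second after the job is handed in, with the robot touching nothing.
It also fails if it takes over 72 s, if anything falls off the work surface, if the arm or the gripper's body presses on something with over 40 N, if the wrist force passes 120 N, or if a joint passes its speed limit or range.

ROBOT

A 7-joint arm with a two-finger parallel gripper is mounted at the origin on a cart in front of the work surface, level with it; the furniture and walls round the work are solid. World frame = base frame: x ahead of the robot, y to its left, z up, the work surface at z = 0. Lengths are in mm, angles in rad, forces in N, time in s.
With the tool pointing down it reaches from about 400 to 875 mm from the base axis. Payload 4.4 kg.
Tool frame: the origin (TCP) lies on the centre line of the jaws, within the pads' length; the fingertips stand 25 mm ahead of it and the grasp point (between the pads) lies 6 mm ahead of it (ctrl.finger_overhang is the distance from the TCP to the fingertips, in mm); z points along the fingers, y is the line along which they close (so a half turn about z gives the same grasp; the last joint's range is limited). The gripper opens to 85 mm and grips with 20 to 120 N. Pads are 22 mm wide; open, the fingers measure 114 mm over their backs; the gripper's body (76 mm by 85 mm) begins 54 mm behind the grasp point. The pads swing forward as they close: fully open they stand 13 mm farther back than shut.
Start: joints at [-1.283, 0.628, 0.038, 1.517, -0.027, 0.996, -0.02], TCP at [225.18, 609.763, 256.313] pointing down, gripper open.
Joint ranges: [-3.06, 3.06], [-0.37, 2.12], [-1.25, 1.32], [0.18, 2.47], [-1.1, 4.24], [0.23, 1.98], [-2.94, 2.94]. Speed limits (rad/s): [2.57, 2.57, 3.14, 3.14, 3.14, 3.14, 3.14].

INTERFACE

Orientations are given as [roll, pitch, yaw] about the fixed x, y, z axes, in that order (R = Rz(yaw) Ry(pitch) Rx(roll)).
In Python, from cell import ctrl gives the robot as it stands. The module is installed in compiled form; this text tells all that it offers.
- The arm moves only by the tool play_rows, never from a script. Its argument "targets" is a list of rows, each a list of 5 numbers: the closure, from 0 (fully open) to 1 (shut), then the shift along the tool's x, y, z in cm, then the turn about the tool's z in degrees. In form: [[gripper, dx, dy, dz, spin], ...]. A call has 1 to 10 rows; each row is the pose to reach, as a shift and turn from the pose commanded when the call began, along the tool's axes at that moment; what a row does not reach only later rows make up. A row lasts 1/10 s, in which the tool goes at most 50 mm and 8.59 degrees, less where a joint would pass 70% of its speed; a pose out of reach is approached as far as the arm can. A call with a gripper value outside its range is refused whole. The fingers move at their own pace and stop on an object; the grip force is fixed at half the most. Time passes only in rows, so rows that repeat a pose let the fingers close. It gives the time, the measured TCP pose, the force, the opening and the grip force at its end, in the units of the state.
- ctrl.read_state(): the state, without advancing time (a new reading comes with each control period).
- ctrl.get_image(name): name is "scene" or "top" or "wrist"; returns (picture, depth): 480x640x3 uint8, red, green, blue; 480x640 float32, mm along the optical axis (not along the pixel's ray), 0 where there is no reading.
- ctrl.calibration(name): a dict with "vfov" (degrees; the focal length in pixels is half the picture's height over the tangent of half this angle, whatever the lens; pixels are square), "cx", "cy" (the principal point, pixels), "k1" (the pictures are not rectified: a ray, as slopes to the right and down, at radius r is drawn at 1 + k1 r^2 times it, then the intrinsics apply), "extrinsics" (4x4, takes a point from camera to world coordinates); the wrist camera has in their place "mount" (4x4, takes a point from camera to tool coordinates, whose origin is the TCP and whose axes are the flange's). Camera axes: x right, y down, z forward; pixel columns grow to the right and rows downward; lengths in mm; the calibration is good to about 2 mm. A picture is of the moment at which its call begins: read the wrist's pose just before it. calibration takes no time and is no camera call.
- ctrl.finish_job(): hands the job in; it is judged then, once.
Trained networks look in the newest picture that a camera, given by its name, has taken for a name from the list of things; names that differ only in an ending like _2 or _b are one class to them, and where a whole thing is asked for, a point or a joint stands for the part that bears it (a point fixed in the world has none). Each returns a list of dicts, best first, with "confidence" (0 to 1); they miss things now and then, are a little off and sometimes report something else, mostly with a low value. They report only what shows in the picture. A call takes as long as a camera call. They do not tell look-alikes from the thing itself.
- ctrl.search_frame(camera, name): "bbox" ([left, top, right, bottom] in pixels, round what is visible of it).
- ctrl.trace(camera, name): "pixels" (480x640 bool, what is visible of it) and "bbox" ([left, top, right, bottom] in pixels, round what is visible of it).
The state is a dict: "clock": time; "qpos": joint angles; "qd": joint speeds; "tau": joint torques, N m; "eef_pos": TCP position; "tool_rot": TCP orientation; "force": force on the tool from outside, world axes, zero at the start; "torque": the same for the moment, N m; "width": finger opening in mm; "gripper_force": force on a finger pad.
Only numpy, scipy, OpenCV 4.12 (cv2) and the standard library are available. Lean on these libraries where they do the work, as an engineer would, in place of code of your own. Each camera call takes 0.05 s, during which the arm holds its last target. There are 200 camera calls.

## Working session

There is one attempt and no reset: what is moved stays moved. The work goes in short steps, Python scripts to look and compute and a tool call to move; the robot and the scene stay as the last step left them, time stands still between calls to the robot, and variables do not carry over. Pictures are saved under pics/ and viewed, at most 13 in all, crops included, and the job is handed in when it is done.

Besides the shell and the picture viewer there is one more tool, called after "Emit:" as name(argument=value, ...), one argument or row to a line, values as JSON. play_rows: Moves the arm, as the interface text tells. Its arguments: {"type":"object","properties":{"targets":{"type":"array"}},"required":["targets"]}

```bash
mkdir -p pics
cat > h.py <<'E'
import numpy as np, cv2
from scipy.spatial.transform import Rotation as R
from cell import ctrl
def K(n):
    c=ctrl.calibration(n); f=240/np.tan(np.radians(c['vfov']/2)); return c,f
def ext(n,st=None):
    c=ctrl.calibration(n)
    if 'extrinsics' in c: return np.array(c['extrinsics'])
    st=st or ctrl.read_state(); T=np.eye(4); T[:3,:3]=R.from_euler('xyz',st['tool_rot']).as_matrix() if len(st['tool_rot'])==3 else np.array(st['tool_rot']); T[:3,3]=st['eef_pos']
    return T@np.array(c['mount'])
def cloud(n,depth,T):
    c,f=K(n); v,u=np.mgrid[0:480,0:640]
    p=np.stack([(u-c['cx'])/f,(v-c['cy'])/f],-1).reshape(-1,1,2).astype(np.float64)
    s=p.copy()
    for _ in range(8): s=p/(1+c['k1']*(s**2).sum(-1,keepdims=True))
    s=s.reshape(480,640,2); P=np.dstack([s,np.ones((480,640))])*depth[...,None]
    return P@T[:3,:3].T+T[:3,3]
def shot(n):
    st=ctrl.read_state(); im,d=ctrl.get_image(n); return im,d,cloud(n,d,ext(n,st))
def save(im,f): cv2.imwrite('pics/'+f,im[...,::-1])
E
python3 - <<'E'
from h import *
print(ctrl.read_state())
for n in ['scene','top']:
    im,d,P=shot(n); save(im,n+'1.png'); np.savez(n+'1.npz',im=im,P=P,d=d)
    print(n,ctrl.calibration(n))
    for k in ['stand','bookend','violet_bottle','red_bottle','blue_bottle','brown_bottle','sample_cup']:
        for r in ctrl.trace(n,k):
            m=r['pixels']&(d>0); print(k,round(r['confidence'],2),r['bbox'],np.median(P[m],0).round(),np.percentile(P[m],2,axis=0).round(),np.percentile(P[m],98,axis=0).round())
E
```

```text
{'clock': 0.0, 'qpos': array([-1.28284289,  0.62938159,  0.03840972,  1.51838629, -0.02700658,
        0.99628368, -0.01996834]), 'qd': array([ 0.0007903 ,  0.00070871,  0.00107824, -0.00092331,  0.00123895,
       -0.00075806,  0.00166859]), 'tau': array([ 1.33735241e-03, -5.63398790e+01,  1.22744501e+00, -1.93454701e+01,
        1.12884268e-02,  1.00147512e-02, -2.12656670e-05]), 'eef_pos': array([224.92461287, 609.21860964, 255.35961933]), 'tool_rot': array([-3.13965065e+00,  3.31243989e-06,  2.78789296e+00]), 'force': array([-0.44661495,  0.24064277,  0.14276204]), 'torque': array([-0.00624141,  0.06317008, -0.0178349 ]), 'gripper_force': 0.0, 'width': 85.66135194805383}
scene {'vfov': 48.91366064064304, 'cx': 319.60432909859435, 'cy': 246.7937925999596, 'k1': -0.1355324188776574, 'extrinsics': array([[ 7.32393371e-01, -2.54447850e-01,  6.31550664e-01,
        -2.92869300e+02],
       [-6.80858447e-01, -2.81361589e-01,  6.76215522e-01,
        -8.60540414e+02],
       [ 5.63251305e-03, -9.25252370e-01, -3.79310331e-01,
         5.87363563e+02],
       [ 0.00000000e+00,  0.0000000
[... 1522 characters left out ...]
0.67 [196.6, 183.4, 208.7, 207.9] [493. 339.  50.] [484. 329.   4.] [511. 356.  86.]
red_bottle 0.56 [404.6, 306.9, 418.5, 324.7] [ 380. -359.   54.] [ 371. -375.    6.] [ 398. -343.   84.]
red_bottle 0.55 [416.5, 281.6, 431.5, 301.1] [ 461. -370.   54.] [ 453. -387.    6.] [ 476. -355.   84.]
blue_bottle 0.48 [366.0, 258.9, 382.1, 278.1] [ 479. -218.   50.] [ 470. -234.   -2.] [ 517. -196.   85.]
brown_bottle 0.79 [270.9, 250.5, 281.9, 274.4] [374.  24.  53.] [364.  13.   1.] [414.  44.  85.]
brown_bottle 0.49 [316.3, 204.8, 325.5, 230.0] [569. -24.  57.] [534. -32.  25.] [609. -17.  63.]
sample_cup 0.9 [451.9, 259.9, 478.7, 288.6] [ 554. -454.   60.] [ 533. -482.    7.] [ 592. -427.   66.]
```

Run:
```python
from h import *
a=np.load('scene1.npz');b=np.load('top1.npz')
c=cv2.resize(a['im'][150:400,200:540],(800,588),interpolation=cv2.INTER_CUBIC)
save(c,'c1.png')
c=cv2.resize(b['im'][110:350,170:490],(800,600),interpolation=cv2.INTER_CUBIC); save(c,'c2.png')
```

```text
(no output)
```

View pics/c1.png

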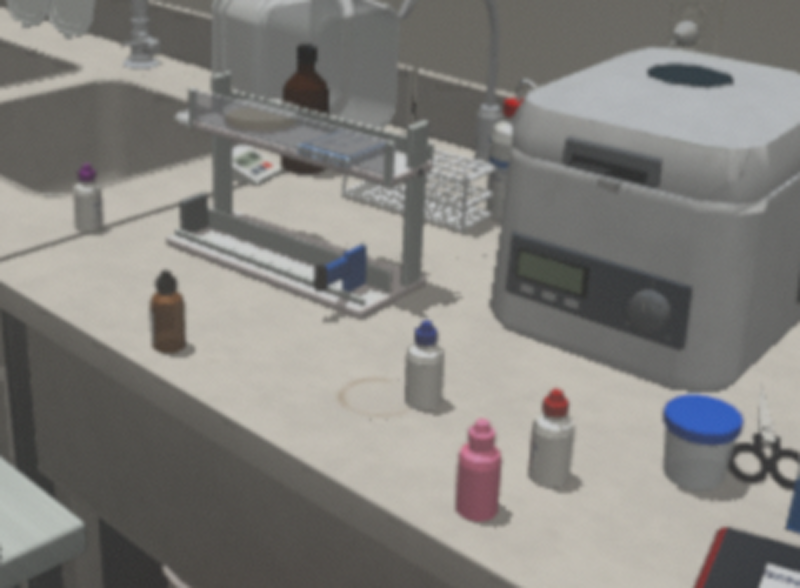

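View pics/c2.png

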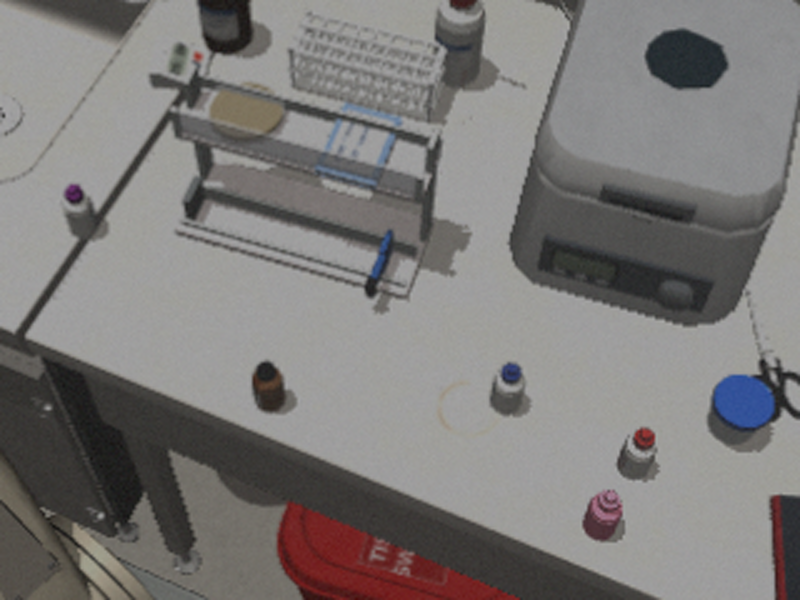

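Run:
```python
from h import *
S=np.load('scene1.npz');T=np.load('top1.npz')
for nm,c in [('violet',(495,340)),('blue',(487,-215)),('red',(465,-372)),('pink',(385,-362)),('brown',(380,25)),('cup',(563,-456))]:
  for n,A in [('s',S),('t',T)]:
    P=A['P'].reshape(-1,3); I=A['im'].reshape(-1,3); q=(np.hypot(P[:,0]-c[0],P[:,1]-c[1])<45)
    b=q&(P[:,2]>12)&(P[:,2]<48)
    t=q&(P[:,2]>(55 if nm=='cup' else 79))&(P[:,2]<95)
    if b.sum()>5:
      x=P[b]; from scipy.optimize import least_squares
      r=33 if nm=='cup' else 17.5
      s=least_squares(lambda o:np.hypot(x[:,0]-o[0],x[:,1]-o[1])-r,c,loss='soft_l1').x
    else: s=None
    print(nm,n,'top',t.sum(),P[t].mean(0).round(1) if t.sum() else '', 'zmax',P[q][:,2].max().round(1),'circ',s, 'col',I[t].mean(0).round())
# stand
for n,A in [('s',S),('t',T)]:
    P=A['P'].reshape(-1,3); I=A['im'].reshape(-1,3).astype(int)
    q=(P[:,0]>500)&(P[:,0]<720)&(P[:,1]>-90)&(P[:,1]<270)
    for lo,hi in [(182,192),(8,16),(17,23)]:
        z=q&(P[:,2]>lo)&(P[:,2]<hi); 
        if z.sum()<10: continue
        r=cv2.minAreaRect(P[z][:,:2].astype(np.float32)); print(n,lo,z.sum(),r, cv2.boxPoints(r).round().tolist())
    bl=q&(I[:,2]>I[:,0]+40)&(P[:,2]<70)&(P[:,2]>14); print('blue',bl.sum(),P[bl].mean(0).round(), cv2.minAreaRect(P[bl][:,:2].astype(np.float32)))
```

```text
violet s top 19 [502.3 342.9  82.8] zmax 87.5 circ [504.83902409 346.91915153] col [98. 70. 98.]
violet t top 17 [499.9 345.3  83.2] zmax 88.4 circ [502.30651608 347.03282609] col [93. 56. 95.]
blue s top 25 [ 486.5 -217.3   82.7] zmax 87.0 circ [ 490.31029198 -215.34968384] col [ 88.  92. 122.]
blue t top 19 [ 485.6 -216.3   82.8] zmax 87.7 circ [ 488.66093143 -216.35858096] col [51. 58. 97.]
red s top 26 [ 470.1 -372.5   82.1] zmax 84.5 circ [ 473.30907892 -371.75788786] col [139.  77.  73.]
red t top 21 [ 468.6 -371.7   82. ] zmax 85.7 circ [ 471.67902256 -371.15153025] col [119.  51.  50.]
pink s top 25 [ 389.1 -360.1   82.4] zmax 85.6 circ [ 390.96579912 -358.76371939] col [176. 117. 135.]
pink t top 23 [ 388.9 -358.7   82.1] zmax 85.8 circ [ 389.86816383 -359.30280286] col [136. 101. 117.]
brown s top 20 [380.6  28.6  83.2] zmax 87.4 circ [383.10894761  31.53761221] col [95. 93. 88.]
brown t top 22 [377.6  29.   82.8] zmax 86.4 circ [381.80660704  30.41306125] col [38. 37. 38.]
cup s top 517 [ 560.9 -458.7   61. ] zmax 64.4 circ [ 571.73532156 -453.95263242] col [ 61.  94. 170.
[... 701 characters left out ...]
76757812, 8.85606575012207), 11.161355018615723)
t 182 252 ((626.0127563476562, 94.6584701538086), (70.80015563964844, 296.62713623046875), 4.032150745391846) [[580.0, 240.0], [601.0, -56.0], [672.0, -51.0], [651.0, 245.0]]
t 8 1973 ((601.3531494140625, 82.84136962890625), (154.62303161621094, 322.0634765625), 2.3040711879730225) [[518.0, 241.0], [531.0, -81.0], [685.0, -75.0], [672.0, 247.0]]
t 17 313 ((611.3305053710938, 91.64080810546875), (115.79671478271484, 294.47320556640625), 3.8113114833831787) [[544.0, 235.0], [563.0, -59.0], [679.0, -51.0], [659.0, 242.0]]
blue 46 [579. -21.  57.] ((584.860595703125, -18.729433059692383), (71.81890869140625, 12.01144027709961), 13.678080558776855)
```

Emit:
play_rows(
  targets=[
    [0, 0, 0, -80, 0],
    [0, 0, 0, -80, 0],
    [0, 0, 0, -80, 0],
    [0, 0, 0, -80, 0],
    [0, 0, 0, -80, 0],
    [0, 0, 0, -80, 0],
    [0, 0, 0, -80, 0],
    [0, 0, 0, -80, 0],
    [0, 0, 0, -80, 0],
    [0, 0, 0, -80, 0],
  ],
)

```text
clock: 1.8
eef_pos: [211.8, 573.5, 680.9]
tool_rot: [3.091, 0.0, 2.788]
force: [-0.0, -0.6, -0.0]
width: 85.5
gripper_force: 0.0
```

Emit:
play_rows(
  targets=[
    [0, -54.3, -36.1, 21.3, -26],
    [0, -54.3, -36.1, 21.3, -26],
    [0, -54.3, -36.1, 21.3, -26],
    [0, -54.3, -36.1, 21.3, -26],
    [0, -54.3, -36.1, 21.3, -26],
    [0, -54.3, -36.1, 21.3, -26],
    [0, -54.3, -36.1, 21.3, -26],
    [0, -54.3, -36.1, 21.3, -26],
    [0, -54.3, -36.1, 21.3, -26],
    [0, -54.3, -36.1, 21.3, -26],
  ],
)

```text
clock: 2.8
eef_pos: [494.9, 195.2, 511.7]
tool_rot: [3.1, 0.021, -3.042]
force: [0.1, 1.2, -0.1]
width: 85.2
gripper_force: 0.0
```

Run:
```python
from h import *
s=ctrl.read_state(); print(s['clock'],s['qpos'].round(2),s['eef_pos'].round(),s['tool_rot'].round(3)); print(np.array(ctrl.calibration('wrist')['mount']).round(3))
r=R.from_euler('xyz',s['tool_rot']).as_matrix(); print(r.round(3)); print('cm to goal',(r.T@(np.array([600,57,480])-s['eef_pos'])/10).round(1))
```

```text
2.8 [-0.61  0.26  0.29  1.43 -0.11  1.43  1.35] [495. 195. 512.] [ 3.1    0.021 -3.042]
[[ 0.00000e+00 -9.61000e-01 -2.75000e-01  6.91770e+01]
 [ 1.00000e+00 -0.00000e+00  1.00000e-03 -4.41000e-01]
 [-1.00000e-03 -2.75000e-01  9.61000e-01 -1.17056e+02]
 [ 0.00000e+00  0.00000e+00  0.00000e+00  1.00000e+00]]
[[-0.995 -0.1    0.016]
 [-0.1    0.994  0.044]
 [-0.021  0.042 -0.999]]
cm to goal [ -9.  -14.9   2.7]
```

Emit:
play_rows(
  targets=[
    [0, -4, -17.5, -4, 0],
    [0, -4, -17.5, -10, 0],
    [0, -4, -17.5, -15, 0],
    [0, -4, -17.5, -20, 0],
    [0, -4, -17.5, -60, 0],
    [0, -4, -17.5, -60, 0],
    [0, -4, -17.5, -60, 0],
    [0, -4, -17.5, -60, 0],
    [0, -4, -17.5, -60, 0],
    [0, -4, -17.5, -60, 0],
  ],
)

```text
clock: 3.8
eef_pos: [497.0, 28.8, 731.8]
tool_rot: [3.101, 0.072, -3.045]
force: [-0.6, 0.1, -0.6]
width: 85.2
gripper_force: 0.0
```

```bash
cat >> h.py <<'E'
def rep(goal=None):
    s=ctrl.read_state(); r=R.from_euler('xyz',s['tool_rot']).as_matrix()
    print('t',round(s['clock'],2),'q',s['qpos'].round(2),'p',s['eef_pos'].round(1),'F',np.array(s['force']).round(1),'w',round(s['width'],1)); print(r.round(3).tolist())
    if goal is not None: print('cm',(r.T@(np.array(goal)-s['eef_pos'])/10).round(2))
    return s,r
E
python3 - <<'E'
from h import *
rep()
P=np.load('top1.npz')['P'].reshape(-1,3); Q=np.load('scene1.npz')['P'].reshape(-1,3)
for A in (P,Q):
    q=(abs(A[:,1])<150)&(A[:,2]>200); print(q.sum(), A[q][:,0].min() if q.any() else '', np.percentile(A[q],[1,10,50],axis=0).round() if q.any() else '')
E
```

```text
t 3.8 q [-0.13  0.25  0.07  0.85 -0.07  1.98  1.58] p [497.   28.8 731.8] F [-0.6  0.1 -0.6] w 85.2
[[-0.993, -0.1, 0.067], [-0.096, 0.994, 0.048], [-0.072, 0.041, -0.997]]
19668 -75.05283218979001 [[ -66. -146.  207.]
 [ -29.  -79.  255.]
 [  39.   23.  399.]]
31494 -74.43318098832032 [[ -69. -145.  206.]
 [ -35.  -94.  250.]
 [  63.  -22.  413.]]
```

Emit:
play_rows(
  targets=[
    [0, -16, 1.3, -59, 0],
    [0, -16, 1.3, -59, 0],
    [0, -16, 1.3, -59, 0],
    [0, -16, 1.3, -59, 0],
    [0, -16, 1.3, -59, 0],
    [0, -16, 1.3, -59, 0],
    [0, -16, 1.3, -59, 0],
  ],
)

```text
clock: 4.5
eef_pos: [491.4, 33.8, 754.7]
tool_rot: [3.1, 0.126, -3.046]
force: [-0.6, 0.1, -0.3]
width: 85.4
gripper_force: 0.0
```

Run:
```python
from h import *
rep()
```

```text
t 4.5 q [-0.15  0.22  0.08  0.81 -0.07  1.98  1.57] p [491.4  33.8 754.7] F [-0.6  0.1 -0.3] w 85.4
[[-0.988, -0.1, 0.121], [-0.094, 0.994, 0.053], [-0.125, 0.041, -0.991]]
```

Emit:
play_rows(
  targets=[
    [0, -8, 2, -59, 0],
    [0, -8, 2, -59, 0],
  ],
)

```text
clock: 4.7
eef_pos: [476.2, 34.3, 779.5]
tool_rot: [3.099, 0.18, -3.049]
force: [0.5, -0.8, 0.4]
width: 85.1
gripper_force: 0.0
```

Emit:
play_rows(
  targets=[
    [0, -10, 2, -59, 0],
    [0, -10, 2, -59, 0],
  ],
)

```text
clock: 4.9
eef_pos: [462.0, 34.8, 802.0]
tool_rot: [3.098, 0.231, -3.051]
force: [-0.4, -0.4, 1.1]
width: 85.2
gripper_force: 0.0
```

Emit:
play_rows(
  targets=[
    [0, -14, 2, -58, 0],
    [0, -14, 2, -58, 0],
    [0, -14, 2, -58, 0],
  ],
)

```text
clock: 5.2
eef_pos: [448.6, 36.5, 822.9]
tool_rot: [3.096, 0.279, -3.053]
force: [0.2, 0.1, -0.4]
width: 85.2
gripper_force: 0.0
```

Emit:
play_rows(
  targets=[
    [0, -16, 2, -58, 0],
    [0, -16, 2, -58, 0],
    [0, -16, 2, -58, 0],
    [0, -16, 2, -58, 0],
  ],
)

```text
clock: 5.6
eef_pos: [431.8, 38.2, 844.8]
tool_rot: [3.094, 0.331, -3.056]
force: [-0.5, 0.4, 0.2]
width: 85.2
gripper_force: 0.0
```

Emit:
play_rows(
  targets=[
    [0, -18, 2, -57, 0],
    [0, -18, 2, -57, 0],
  ],
)

```text
clock: 5.8
eef_pos: [423.4, 38.5, 866.3]
tool_rot: [3.091, 0.383, -3.059]
force: [-0.4, -0.3, 0.5]
width: 85.4
gripper_force: 0.0
```

Emit:
play_rows(
  targets=[
    [0, -20, 2, -56, 0],
    [0, -20, 2, -56, 0],
  ],
)

```text
clock: 6.0
eef_pos: [415.0, 38.5, 886.8]
tool_rot: [3.087, 0.434, -3.062]
force: [-0.4, -0.7, 0.8]
width: 85.2
gripper_force: 0.0
```

Emit:
play_rows(
  targets=[
    [0, -23, 2, -55, 0],
    [0, -23, 2, -55, 0],
  ],
)

```text
clock: 6.2
eef_pos: [408.4, 38.4, 906.5]
tool_rot: [3.083, 0.484, -3.065]
force: [-0.7, 0.1, 0.5]
width: 85.1
gripper_force: 0.0
```

Emit:
play_rows(
  targets=[
    [0, -25, 2, -54, 0],
    [0, -25, 2, -54, 0],
  ],
)

```text
clock: 6.4
eef_pos: [401.7, 37.9, 925.9]
tool_rot: [3.079, 0.533, -3.068]
force: [-0.3, 0.2, 0.5]
width: 85.1
gripper_force: 0.0
```

Emit:
play_rows(
  targets=[
    [0, -28, 2, -53, 0],
    [0, -28, 2, -53, 0],
  ],
)

```text
clock: 6.6
eef_pos: [396.1, 37.1, 944.9]
tool_rot: [3.074, 0.582, -3.072]
force: [-0.2, -0.6, 1.1]
width: 85.2
gripper_force: 0.0
```

Emit:
play_rows(
  targets=[
    [0, -30, 2, -52, 0],
    [0, -30, 2, -52, 0],
  ],
)

```text
clock: 6.8
eef_pos: [390.3, 36.1, 963.2]
tool_rot: [3.069, 0.629, -3.076]
force: [-0.1, -0.4, -0.1]
width: 85.5
gripper_force: 0.0
```

Run:
```python
from h import *
rep([430,330,250])
```

```text
t 6.8 q [-0.55  0.01  0.42  0.52 -0.04  1.98  1.5 ] p [390.3  36.1 963.2] F [-0.1 -0.4 -0.1] w 85.5
[[-0.807, -0.108, 0.581], [-0.053, 0.992, 0.111], [-0.588, 0.059, -0.807]]
cm [37.18 24.54 63.1 ]
```

Emit:
play_rows(
  targets=[
    [0, 40, 24.4, 65.4, 0],
    [0, 40, 24.4, 65.4, 0],
    [0, 40, 24.4, 65.4, 0],
    [0, 40, 24.4, 65.4, 0],
    [0, 40, 24.4, 65.4, 0],
    [0, 40, 24.4, 65.4, 0],
    [0, 40, 24.4, 65.4, 0],
    [0, 40, 24.4, 65.4, 0],
    [0, 40, 24.4, 65.4, 0],
    [0, 40, 24.4, 65.4, 0],
  ],
)

```text
clock: 7.8
eef_pos: [407.6, 211.8, 511.8]
tool_rot: [3.069, 0.626, -3.075]
force: [2.5, 0.1, 0.1]
width: 85.4
gripper_force: 0.0
```

Run:
```python
from h import *
rep([420,330,215])
```

```text
t 7.8 q [-0.68 -0.15 -0.07  2.03  0.46  0.77  0.65] p [407.6 211.8 511.8] F [2.5 0.1 0.1] w 85.4
[[-0.809, -0.109, 0.578], [-0.054, 0.992, 0.111], [-0.586, 0.059, -0.808]]
cm [15.74  9.85 26.03]
```

Emit:
play_rows(
  targets=[
    [0, 15.7, 9.8, 26, 0],
    [0, 15.7, 9.8, 26, 0],
    [0, 15.7, 9.8, 26, 0],
    [0, 15.7, 9.8, 26, 0],
    [0, 15.7, 9.8, 26, 0],
    [0, 15.7, 9.8, 26, 0],
    [0, 15.7, 9.8, 26, 0],
    [0, 15.7, 9.8, 26, 0],
    [0, 15.7, 9.8, 26, 0],
  ],
)

```text
clock: 8.7
eef_pos: [418.4, 329.7, 211.2]
tool_rot: [3.077, 0.616, -3.066]
force: [-1.0, -0.8, -0.2]
width: 85.1
gripper_force: 0.0
```

```bash
cat >> h.py <<'E'
def cap(f,kind,c,zlo=66,zhi=95,rad=40):
    "cap centre from wrist depth: coloured points over the shoulder near c; cap top at zhi side"
    from scipy.optimize import least_squares
    im,d,P=shot('wrist'); save(im,f); np.savez('w.npz',im=im,P=P,d=d)
    hsv=cv2.cvtColor(im,cv2.COLOR_RGB2HSV); q=(d>0)&(np.hypot(P[...,0]-c[0],P[...,1]-c[1])<rad)
    t=q&(P[...,2]>zlo)&(P[...,2]<zhi); x=P[t]; 
    s=least_squares(lambda o:np.hypot(x[:,0]-o[0],x[:,1]-o[1])-11,x[:,:2].mean(0)+[5,0],loss='soft_l1').x if t.sum()>20 else None
    top=x[x[:,2]>np.percentile(x[:,2],99)-4]
    b=q&(P[...,2]>zlo-52)&(P[...,2]<zlo-20); y=P[b]
    s2=least_squares(lambda o:np.hypot(y[:,0]-o[0],y[:,1]-o[1])-17.5,y[:,:2].mean(0)+[10,0],loss='soft_l1').x if b.sum()>20 else None
    print('n',t.sum(),'ztop',np.percentile(x[:,2],99).round(1),'capfit',s,'bodyfit',s2,'topmean',top.mean(0).round(1),'rgb',np.median(im[t],0))
    for r in ctrl.search_frame('wrist',kind): print(r)
    return s,s2
E
python3 - <<'E'
from h import *
rep(); cap('w1.png','violet_bottle',(501,345))
E
```

```text
t 8.7 q [-0.86  0.46 -0.16  2.34  1.8   0.52 -1.03] p [418.4 329.7 211.2] F [-1.  -0.8 -0.2] w 85.1
[[-0.814, -0.112, 0.57], [-0.062, 0.992, 0.108], [-0.578, 0.053, -0.814]]
n 689 ztop 84.1 capfit [507.65983605 346.42191636] bodyfit [504.95394568 346.63513893] topmean [503.  345.5  82.7] rgb [60. 28. 63.]
{'bbox': [291.2, 143.1, 335.6, 234.6], 'confidence': 0.75}
```

View pics/w1.png

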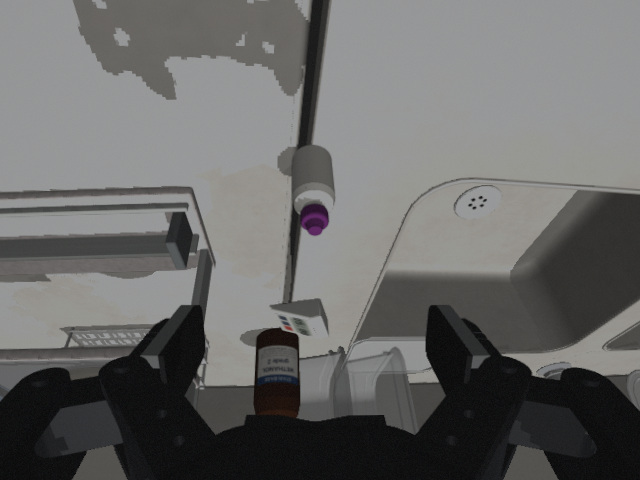

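Emit:
play_rows(
  targets=[
    [0, 0.9, 0, 4, 0],
    [0, 0.9, 0, 8, 0],
    [0, 0.9, 0, 12, 0],
    [0, 0.9, 0, 14.5, 0],
    [0, 0.9, 0, 15.5, 0],
    [0, 0.9, 0, 15.5, 0],
    [0, 0.9, 0, 15.5, 0],
  ],
)

```text
clock: 9.5
eef_pos: [503.4, 345.8, 88.9]
tool_rot: [3.068, 0.627, -3.076]
force: [-0.2, -0.5, 0.4]
width: 85.2
gripper_force: 0.0
```

Run:
```python
from h import *
rep([501.1,345.7,77.9])
```

```text
t 9.5 q [-0.69  0.79 -0.22  2.23  2.23  0.65 -1.33] p [503.4 345.8  88.9] F [-0.2 -0.5  0.4] w 85.2
[[-0.808, -0.108, 0.579], [-0.053, 0.992, 0.112], [-0.587, 0.059, -0.807]]
cm [ 0.83 -0.05  0.75]
```

Emit:
play_rows(
  targets=[
    [0, 0.8, 0, 0.7, 0],
    [0, 0.8, 0, 0.7, 0],
    [1, 0.8, 0, 0.7, 0],
    [1, 0.8, 0, 0.7, 0],
    [1, 0.8, 0, 0.7, 0],
    [1, 0.8, 0, 0.7, 0],
    [1, 0.8, 0, 0.7, 0],
    [1, 0.8, 0, 0.7, 0],
    [1, 0.8, 0, 0.7, 0],
  ],
)

```text
clock: 10.4
eef_pos: [501.2, 346.1, 76.7]
tool_rot: [3.069, 0.627, -3.076]
force: [-0.6, -0.4, 5.2]
width: 27.2
gripper_force: 57.6
```

Run:
```python
from h import *
rep()
```

```text
t 10.4 q [-0.68  0.82 -0.23  2.24  2.25  0.68 -1.36] p [501.2 346.1  76.7] F [-0.6 -0.4  5.2] w 27.2
[[-0.808, -0.108, 0.579], [-0.053, 0.992, 0.111], [-0.586, 0.059, -0.808]]
```

Emit:
play_rows(
  targets=[
    [1, -1.2, 0.1, -1.6, 0],
    [1, -3.5, 0.3, -4.8, 0],
    [1, -5, 0.4, -7.0, 0],
    [1, -6.4, 0.6, -8.9, 0],
    [1, -6.4, 0.6, -8.9, 0],
  ],
)

```text
clock: 10.9
eef_pos: [501.2, 346.8, 189.2]
tool_rot: [3.065, 0.629, -3.078]
force: [-0.4, 1.5, -0.5]
width: 27.2
gripper_force: 57.2
```

Run:
```python
from h import *
A=np.load('w.npz'); P=A['P'].reshape(-1,3); I=A['im'].reshape(-1,3).astype(int)
q=(P[:,0]>500)&(P[:,0]<720)&(P[:,1]>60)&(P[:,1]<280)
for lo,hi in [(-3,3),(9,15),(18,22),(34,39),(55,59),(184,190)]:
    z=q&(P[:,2]>lo)&(P[:,2]<hi); print(lo,z.sum(),cv2.minAreaRect(P[z][:,:2].astype(np.float32)) if z.sum()>10 else '')
# stand-frame histograms with yaw 5.4
a=np.radians(5.4); ex=np.array([np.cos(a),np.sin(a)]); ey=np.array([-np.sin(a),np.cos(a)])
o=np.array([586,92]); L=np.c_[(P[:,:2]-o)@ex,(P[:,:2]-o)@ey,P[:,2]]
for nm,m in [('cheektop',(abs(L[:,2]-57)<3)&q),('rail',(abs(L[:,2]-37)<2)&q),('lip',(abs(L[:,2]-20)<2)&q&(L[:,0]<0)),('board',(abs(L[:,2]-12)<2)&q)]:
    if m.sum()>5: print(nm,m.sum(),np.percentile(L[m],[1,5,25,50,75,95,99],axis=0).round(1).tolist())
rep()
im,d,Pt=shot('scene'); save(cv2.resize(im[180:330,180:380],(800,600)),'s2.png')
```

```text
-3 15825 ((609.986083984375, 170.00376892089844), (219.96527099609375, 219.98658752441406), 5.932208296144381e-05)
9 8701 ((609.330078125, 150.75987243652344), (121.33079528808594, 191.66201782226562), 5.428335189819336)
18 1400 ((607.0942993164062, 152.95294189453125), (97.51951599121094, 185.89138793945312), 4.890537261962891)
34 923 ((589.576171875, 161.23370361328125), (191.875244140625, 87.64867401123047), 80.92546081542969)
55 334 ((604.0249633789062, 234.86920166015625), (95.35194396972656, 14.122361183166504), 13.613512992858887)
184 0 
cheektop 388 [[-16.0, 132.1, 54.2], [-14.6, 133.2, 54.6], [-5.4, 135.7, 55.7], [7.0, 138.8, 56.3], [20.2, 141.2, 56.8], [62.0, 150.6, 58.5], [75.5, 150.9, 59.4]]
rail 746 [[-15.7, -32.7, 35.1], [-9.3, -25.4, 35.2], [24.6, 14.0, 35.9], [25.8, 63.7, 36.4], [27.4, 111.8, 36.8], [49.7, 146.6, 37.8], [68.2, 150.9, 38.7]]
lip 859 [[-21.3, -26.3, 18.0], [-20.9, -17.4, 18.2], [-19.9, 24.5, 18.9], [-18.7, 70.8, 19.3], [-17.3, 113.6, 19.8], [-15.0, 141.4, 20.4], [-5.0, 144.8, 21.5]]
board 8133 [[-29.9, -32.6, 10.2], [-28.2, -24.4, 10.6], [-8.9, 10.9, 11.3], [8.7, 53.7, 11.7], [56.0, 96.6, 12.1], [81.9, 145.2, 12.9], [86.6, 150.5, 13.6]]
t 10.9 q [-0.8   0.57 -0.07  2.2   1.93  0.43 -1.04] p [501.2 346.8 189.2] F [-0.4  1.5 -0.5] w 27.2
[[-0.807, -0.109, 0.581], [-0.052, 0.992, 0.114], [-0.589, 0.062, -0.806]]
```

View pics/s2.png

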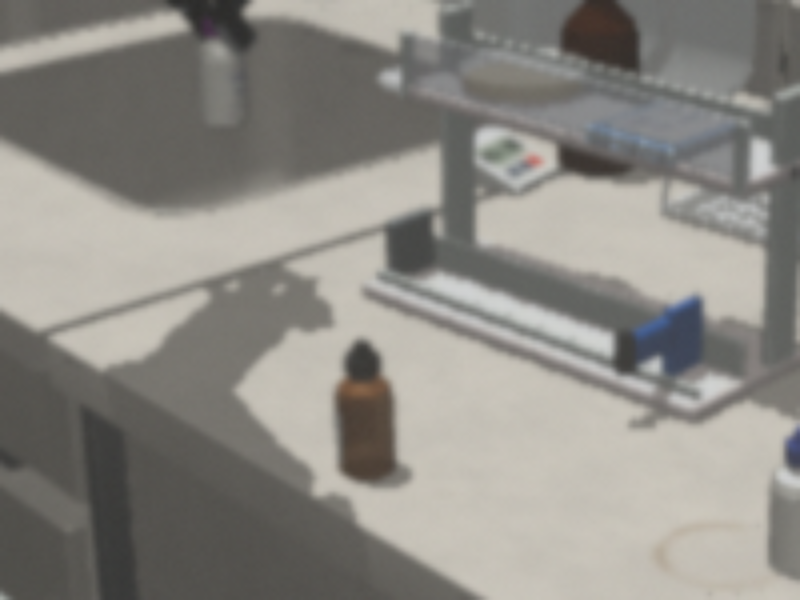

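Emit:
play_rows(
  targets=[
    [1, 1.4, -4.5, 1.2, 0],
    [1, 2.8, -9, 2.5, 0],
    [1, 4, -13.5, 3.7, 0],
    [1, 4.5, -15.4, 4.2, 0],
    [1, 4.5, -15.4, 4.2, 0],
    [1, 4.5, -15.4, 4.2, 0],
  ],
)

```text
clock: 11.55
eef_pos: [504.6, 195.1, 115.4]
tool_rot: [3.069, 0.623, -3.076]
force: [-0.5, 0.8, -0.3]
width: 26.9
gripper_force: 57.3
```

```bash
cat >> h.py <<'E'
A5=np.radians(5.4); EX=np.array([np.cos(A5),np.sin(A5)]); EY=np.array([-np.sin(A5),np.cos(A5)]); O=np.array([589.,93.])
def loc(P): return np.stack([(P[...,:2]-O)@EX,(P[...,:2]-O)@EY,P[...,2]],-1)
def world(x,y,z): return np.r_[O+x*EX+y*EY,z]
E
python3 - <<'E'
from h import *
s,r=rep(world(0,111,0)+[-3.3,-.2,89]); 
im,d,P=shot('wrist'); save(im,'w2.png'); np.savez('w2.npz',im=im,P=P,d=d)
L=loc(P); tl=loc(s['eef_pos']); print('tcp local',tl)
for y0 in (20,60,100):
    m=(abs(L[...,1]-y0)<12)&(abs(L[...,0])<45)&(L[...,2]<60)
    x=L[m]; print(y0,[(z,m2.sum(),np.percentile(x[m2][:,0],[2,50,98]).round(1)) for z in (12,20,37) for m2 in [(abs(x[:,2]-z)<2.5)] if m2.sum()>5])
m=(abs(L[...,2]-57)<3)&(abs(L[...,0])<15); print('cheek',m.sum(),np.percentile(L[m][:,1],[2,10,50,90,98]).round(1) if m.any() else '')
m=(abs(L[...,0]-tl[0])<40)&(abs(L[...,1]-tl[1])<30)&(L[...,2]>tl[2]-72)&(L[...,2]<tl[2]-32); x=L[m]
from scipy.optimize import least_squares
print('bottle',m.sum(), least_squares(lambda o:np.hypot(x[:,0]-o[0],x[:,1]-o[1])-17.5,x[:,:2].mean(0)+[10,0],loss='soft_l1').x if m.sum()>20 else '')
E
```

```text
t 11.55 q [-0.36  0.72 -0.27  2.45  2.57  0.72 -1.42] p [504.6 195.1 115.4] F [-0.5  0.8 -0.3] w 26.9
[[-0.811, -0.108, 0.576], [-0.053, 0.992, 0.111], [-0.583, 0.059, -0.81]]
cm [-4.23 -0.1   6.3 ]
tcp local [-74.4588046  109.55862548 115.4305001 ]
20 [(12, np.int64(1776), array([-33.2,  -3.5,  21.8])), (20, np.int64(481), array([-24.4, -20. ,  22.5])), (37, np.int64(212), array([20.4, 22.2, 25.4]))]
60 [(12, np.int64(1775), array([-33.3,  -3.6,  21.7])), (20, np.int64(472), array([-24.2, -20.2,  22.3])), (37, np.int64(205), array([20.6, 22.1, 25.9]))]
100 [(12, np.int64(23), array([-33.4, -30.2, -23.4]))]
cheek 38 [131.7 132.3 134.1 139.9 140.3]
bottle 5487 [-70.03287743 110.59779495]
```

View pics/w2.png

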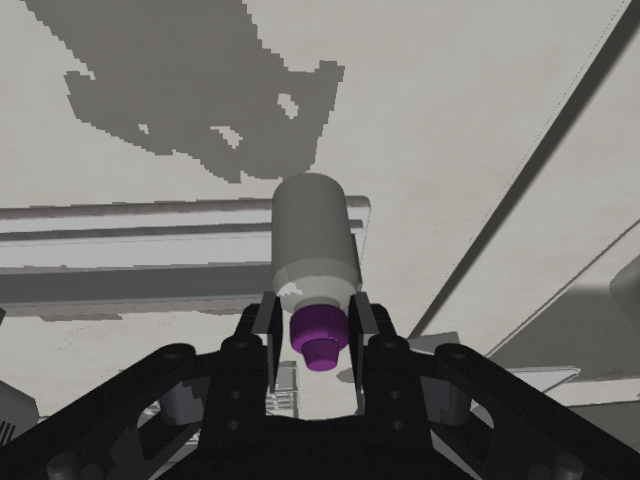

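Emit:
play_rows(
  targets=[
    [1, -1.7, 0, 1.7, 0],
    [1, -3.4, -0.1, 3.4, 0],
    [1, -5, -0.1, 5.1, 0],
    [1, -5, -0.1, 5.1, 0],
    [1, -5, -0.1, 5.1, 0],
  ],
)

```text
clock: 12.1
eef_pos: [574.6, 204.3, 105.1]
tool_rot: [3.068, 0.626, -3.074]
force: [0.4, 0.3, -1.0]
width: 27.0
gripper_force: 57.3
```

```bash
cat >> h.py <<'E'
def held(zoff=(32,72)):
    from scipy.optimize import least_squares
    s,r=rep(); im,d,P=shot('wrist'); np.savez('w2.npz',im=im,P=P,d=d); L=loc(P); tl=loc(s['eef_pos']); print('tcp local',tl.round(1))
    m=(abs(L[...,0]-tl[0])<40)&(abs(L[...,1]-tl[1])<30)&(L[...,2]>tl[2]-zoff[1])&(L[...,2]<tl[2]-zoff[0]); x=L[m]
    b=least_squares(lambda o:np.hypot(x[:,0]-o[0],x[:,1]-o[1])-17.5,x[:,:2].mean(0)+[10,0],loss='soft_l1').x; print('bottle',m.sum(),b.round(1))
    return s,r,im,L,b
def cm(r,dx,dy,dz): w=dx*EX+dy*EY; print('cm for',dx,dy,dz,(r.T@np.r_[w,dz]/10).round(2))
E
python3 - <<'E'
from h import *
s,r,im,L,b=held(); save(im,'w3.png')
cm(r,.3-b[0],111.5-b[1],89.3-s['eef_pos'][2])
E
```

```text
t 12.1 q [-0.32  0.75 -0.22  2.28  2.59  0.58 -1.34] p [574.6 204.3 105.1] F [ 0.4  0.3 -1. ] w 27.0
[[-0.809, -0.111, 0.578], [-0.055, 0.992, 0.113], [-0.586, 0.06, -0.808]]
tcp local [ -3.9 112.2 105.1]
bottle 7933 [  0.3 114.6]
cm for 0.003586142740877818 -3.1276504328597383 -15.785686334909883 [ 0.92 -0.41  1.26]
```

Emit:
play_rows(
  targets=[
    [1, 0, -0.15, 0, 0],
    [1, 0.5, -0.2, 0.6, 0],
    [1, 0.9, -0.25, 1.2, 0],
    [1, 0.9, -0.25, 1.25, 0],
    [1, 0.9, -0.25, 1.25, 0],
  ],
)

```text
clock: 12.65
eef_pos: [575.3, 200.8, 88.9]
tool_rot: [3.069, 0.625, -3.075]
force: [-0.3, 0.8, 2.0]
width: 26.8
gripper_force: 58.1
```

Emit:
play_rows(
  targets=[
    [0.5, 0, 0, 0, 0],
    [0.5, 0, 0, 0, 0],
    [0.4, 0, 0, 0, 0],
    [0.4, 0, 0, -1, 0],
    [0.4, 0, 0, -4, 0],
    [0.4, 0, 0, -8, 0],
    [0, 0, 0, -12, 0],
    [0, 0, 0, -15, 0],
  ],
)

```text
clock: 13.45
eef_pos: [486.6, 183.8, 212.2]
tool_rot: [3.069, 0.625, -3.075]
force: [0.6, -0.7, -0.4]
width: 78.1
gripper_force: 0.0
```

Run:
```python
from h import *
from scipy.optimize import least_squares
s,r=rep([392,-385,200]); im,d,P=shot('wrist'); save(im,'w4.png'); L=loc(P)
m=(abs(L[...,0])<30)&(abs(L[...,1]-110)<25)&(L[...,2]>80)&(L[...,2]<100); x=L[m]; print('cap',m.sum(),least_squares(lambda o:np.hypot(x[:,0]-o[0],x[:,1]-o[1])-10,[0,110],loss='soft_l1').x.round(1),'ztop',np.percentile(x[:,2],98))
m=(abs(L[...,0])<30)&(abs(L[...,1]-110)<19)&(L[...,2]>30)&(L[...,2]<58); x=L[m]; print('body',m.sum(),least_squares(lambda o:np.hypot(x[:,0]-o[0],x[:,1]-o[1])-17.5,[0,110],loss='soft_l1').x.round(1))
```

```text
t 13.45 q [-0.42  0.43 -0.17  2.45  2.43  0.43 -1.28] p [486.6 183.8 212.2] F [ 0.6 -0.7 -0.4] w 78.1
[[-0.809, -0.109, 0.578], [-0.054, 0.992, 0.111], [-0.585, 0.059, -0.809]]
cm [ 11.43 -55.48 -10.81]
cap 645 [  2.3 108.3] ztop 96.01230640296801
body 1016 [  0.6 108.8]
```

View pics/w4.png

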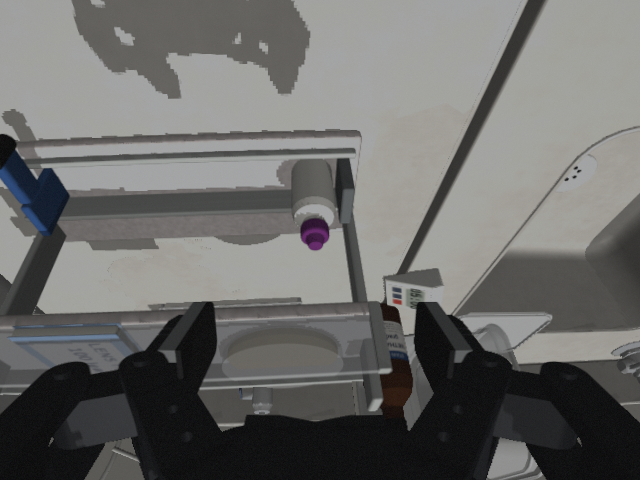

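Run:
```python
import numpy as np
for n in 'scene','top':
    P=np.load(n+'1.npz')['P'].reshape(-1,3)
    q=(P[:,1]<-60)&(P[:,1]>-450)&(P[:,0]>350)&(P[:,2]>95)&(P[:,0]<900)
    print(n,q.sum(),np.percentile(P[q],[0.5,2,10,50,98],axis=0).round().tolist())
    for y in range(-120,-460,-60):
        k=q&(abs(P[:,1]-y)<30); print(y,k.sum(),P[k][:,0].min().round() if k.any() else '',P[k][:,2].max().round() if k.any() else '')
```

```text
scene 12919 [[633.0, -417.0, 96.0], [637.0, -415.0, 100.0], [646.0, -407.0, 116.0], [671.0, -332.0, 202.0], [884.0, -182.0, 270.0]]
-120 4 870.0 256.0
-180 1134 632.0 269.0
-240 2491 629.0 273.0
-300 2734 634.0 273.0
-360 3293 630.0 269.0
-420 3263 660.0 258.0
top 10940 [[633.0, -411.0, 98.0], [638.0, -403.0, 105.0], [646.0, -378.0, 138.0], [704.0, -280.0, 256.0], [891.0, -152.0, 272.0]]
-120 174 678.0 259.0
-180 2239 629.0 274.0
-240 2628 627.0 277.0
-300 2637 634.0 276.0
-360 2633 628.0 271.0
-420 629 662.0 260.0
```

Emit:
play_rows(
  targets=[
    [0, -2, -4, -1, 0],
    [0, -4, -9, -2, 0],
    [0, -6, -14, -3, 0],
    [0, -6.5, -19, -3, 0],
  ],
)

```text
clock: 13.9
eef_pos: [531.7, 50.9, 252.3]
tool_rot: [3.075, 0.622, -3.073]
force: [0.4, 0.5, -0.6]
width: 85.5
gripper_force: 0.0
```

Run:
```python
from h import *
rep([540,-120,250]); rep([394,-387,189])
```

```text
t 13.9 q [ 0.25  0.37 -0.49  2.37  2.44  0.24 -0.9 ] p [531.7  50.9 252.3] F [ 0.4  0.5 -0.6] w 85.5
[[-0.811, -0.107, 0.575], [-0.056, 0.993, 0.106], [-0.583, 0.054, -0.811]]
cm [  0.42 -17.06  -1.15]
t 13.9 q [ 0.25  0.37 -0.49  2.37  2.44  0.24 -0.9 ] p [531.7  50.9 252.3] F [ 0.4  0.5 -0.6] w 85.5
[[-0.811, -0.107, 0.575], [-0.056, 0.993, 0.106], [-0.583, 0.054, -0.811]]
cm [ 17.3  -42.33  -7.45]
```

Emit:
play_rows(
  targets=[
    [0, 1, -4.5, 1, 0],
    [0, 2, -9, 2, 0],
    [0, 3.3, -13.5, 2.9, 0],
    [0, 3.3, -17.3, 2.9, 0],
    [0, 6, -21, 1, 0],
    [0, 9, -25, -1, 0],
    [0, 12, -30, -3, 0],
    [0, 14, -34, -5, 0],
    [0, 16, -38, -6.5, 0],
    [0, 17.3, -42.3, -7.5, 0],
  ],
)

```text
clock: 14.9
eef_pos: [457.1, -255.7, 187.9]
tool_rot: [3.08, 0.611, -3.075]
force: [0.8, 0.1, -0.7]
width: 85.4
gripper_force: 0.0
```

Run:
```python
from h import *
s,r=rep(); s1,s2=cap('w5.png','red_bottle',(472.5,-371.5))
g=np.r_[s2,79]-6*r[:,2]; rep(g)
```

```text
t 14.9 q [ 1.45  0.78 -1.1   2.29  1.78  0.24  0.59] p [ 457.1 -255.7  187.9] F [ 0.8  0.1 -0.7] w 85.4
[[-0.817, -0.102, 0.567], [-0.055, 0.993, 0.1], [-0.574, 0.051, -0.817]]
n 1466 ztop 84.3 capfit [ 476.22372655 -372.00201546] bodyfit [ 473.65257278 -370.60161188] topmean [ 472.3 -369.    82.8] rgb [92. 34. 33.]
{'bbox': [35.4, 1.1, 122.5, 25.8], 'confidence': 0.82}
{'bbox': [75.3, 69.7, 158.6, 181.1], 'confidence': 0.59}
t 15.0 q [ 1.45  0.78 -1.1   2.29  1.79  0.24  0.58] p [ 456.5 -258.6  187.1] F [ 0.9 -0.2  0.6] w 85.7
[[-0.818, -0.095, 0.567], [-0.049, 0.994, 0.096], [-0.573, 0.051, -0.818]]
cm [  5.33 -11.85   8.14]
```

View pics/w5.png

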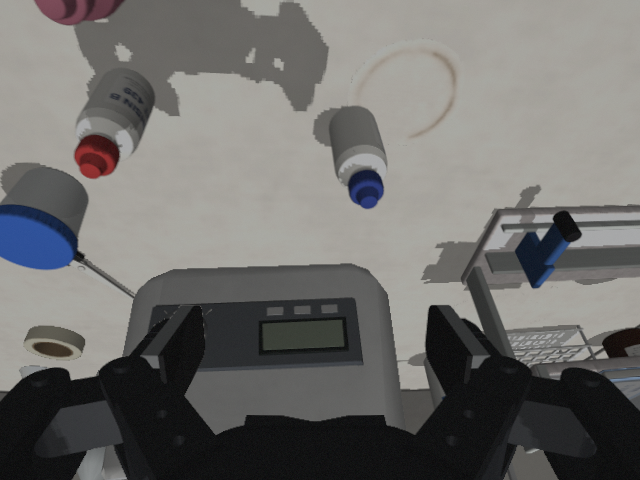

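Run:
```python
from h import *
rep([424,-379,150])
```

```text
t 15.0 q [ 1.45  0.78 -1.1   2.29  1.79  0.24  0.58] p [ 456.5 -258.6  187.1] F [ 0.9 -0.2  0.6] w 85.7
[[-0.818, -0.095, 0.567], [-0.049, 0.994, 0.096], [-0.573, 0.051, -0.818]]
cm [  5.37 -11.85   0.04]
```

Emit:
play_rows(
  targets=[
    [0, 1, -3, 0, 0],
    [0, 2, -6, 0, 0],
    [0, 3, -9, 0.1, 0],
    [0, 4.5, -12, 0.2, 0],
    [0, 5.4, -12.3, 0.2, 0],
    [0, 5.4, -12.3, 0.2, 0],
    [0, 5.4, -12.3, 0.2, 0],
  ],
)

```text
clock: 15.7
eef_pos: [428.7, -378.1, 149.7]
tool_rot: [3.08, 0.613, -3.072]
force: [-0.5, 0.4, -0.3]
width: 85.4
gripper_force: 0.0
```

Run:
```python
from h import *
rep([424,-379,150])
```

```text
t 15.7 q [ 1.67  0.99 -1.16  2.11  1.22  0.35  1.45] p [ 428.7 -378.1  149.7] F [-0.5  0.4 -0.3] w 85.4
[[-0.816, -0.105, 0.568], [-0.057, 0.993, 0.102], [-0.575, 0.051, -0.817]]
cm [ 0.37 -0.04 -0.3 ]
```

Emit:
play_rows(
  targets=[
    [0, 0.3, -0.1, 3, 0],
    [0, 0.3, -0.1, 6, 0],
    [0, 0.35, -0.1, 7.6, 0],
    [0, 0.35, -0.1, 7.6, 0],
    [0, 0.35, -0.1, 7.6, 0],
  ],
)

```text
clock: 16.2
eef_pos: [469.5, -371.8, 86.3]
tool_rot: [3.081, 0.613, -3.071]
force: [-0.2, -0.3, -0.1]
width: 85.4
gripper_force: 0.0
```

Run:
```python
from h import *
rep([469.8,-371.6,84.9])
```

```text
t 16.2 q [ 1.51  1.05 -1.    2.08  1.6   0.26  1.08] p [ 469.5 -371.8   86.3] F [-0.2 -0.3 -0.1] w 85.4
[[-0.816, -0.106, 0.568], [-0.058, 0.993, 0.102], [-0.575, 0.05, -0.816]]
cm [0.05 0.01 0.14]
```

Emit:
play_rows(
  targets=[
    [1, 0, 0, 0.1, 0],
    [1, 0, 0, 0.1, 0],
    [1, 0, 0, 0.1, 0],
    [1, 0, 0, 0.1, 0],
    [1, 0, 0, 0.1, 0],
    [1, 0, 0, 0.1, 0],
    [1, 0, 0, 0.1, 0],
    [1, -1, 0.1, -1.4, 0],
    [1, -3, 0.3, -4.2, 0],
    [1, -5.5, 0.5, -7.8, 0],
  ],
)

```text
clock: 17.2
eef_pos: [467.4, -372.1, 179.8]
tool_rot: [3.076, 0.608, -3.075]
force: [0.7, -1.6, -0.7]
width: 18.7
gripper_force: 57.2
```

Run:
```python
from h import *
s,r=rep([530,-150,190]); held()
```

```text
t 17.2 q [ 1.61  0.96 -1.21  2.04  1.12  0.41  1.47] p [ 467.4 -372.1  179.8] F [ 0.7 -1.6 -0.7] w 18.7
[[-0.819, -0.104, 0.564], [-0.055, 0.993, 0.103], [-0.571, 0.053, -0.819]]
cm [-6.92 21.47  4.98]
t 17.2 q [ 1.61  0.96 -1.21  2.04  1.12  0.41  1.47] p [ 467.4 -372.1  179.8] F [ 0.7 -1.6 -0.7] w 18.7
[[-0.819, -0.104, 0.564], [-0.055, 0.993, 0.103], [-0.571, 0.053, -0.819]]
tcp local [-164.8 -451.6  179.8]
bottle 5621 [-160.2 -450.4]
```

Emit:
play_rows(
  targets=[
    [1, -2, 4.4, 0.6, 0],
    [1, -4, 8.8, 1.7, 0],
    [1, -5.5, 13.2, 2.8, 0],
    [1, -6.5, 17.6, 4, 0],
    [1, -6.9, 21.5, 5, 0],
    [1, -6.7, 26, 5.4, 0],
    [1, -6.4, 30.5, 6.2, 0],
    [1, -6, 35, 7.2, 0],
    [1, -5.5, 39.5, 8.5, 0],
    [1, -5, 44, 10, 0],
  ],
)

```text
clock: 18.25
eef_pos: [521.4, 43.3, 158.1]
tool_rot: [3.08, 0.613, -3.075]
force: [0.3, -0.1, -1.2]
width: 19.3
gripper_force: 57.8
```

Run:
```python
from h import *
s,r=rep(); rep(world(-65,64,125))
```

```text
t 18.25 q [ 0.63  0.89 -1.21  2.47  2.13  0.93 -0.48] p [521.4  43.3 158.1] F [ 0.3 -0.1 -1.2] w 19.3
[[-0.816, -0.102, 0.569], [-0.054, 0.994, 0.1], [-0.575, 0.051, -0.816]]
t 18.25 q [ 0.63  0.89 -1.21  2.47  2.13  0.93 -0.48] p [521.4  43.3 158.1] F [ 0.3 -0.1 -1.2] w 19.3
[[-0.816, -0.102, 0.569], [-0.054, 0.994, 0.1], [-0.575, 0.051, -0.816]]
cm [ 1.58 10.53  3.6 ]
```

Emit:
play_rows(
  targets=[
    [1, 0.6, 3.5, 1.2, 0],
    [1, 1, 7, 2.4, 0],
    [1, 1.6, 10.5, 3.6, 0],
    [1, 1.6, 10.5, 3.6, 0],
    [1, 1.6, 10.5, 3.6, 0],
  ],
)

```text
clock: 18.75
eef_pos: [517.5, 150.3, 124.3]
tool_rot: [3.079, 0.611, -3.072]
force: [-0.7, -0.5, -0.2]
width: 19.4
gripper_force: 57.8
```

Run:
```python
from h import *
s,r,im,L,b=held()
cm(r,.3-b[0],65-b[1],111-s['eef_pos'][2])
m=(abs(L[...,0])<30)&(abs(L[...,1]-108)<25)&(L[...,2]>80)&(L[...,2]<100); print('violet cap',m.sum(),L[m].mean(0) if m.any() else '')
```

```text
t 18.75 q [ 0.31  1.   -1.19  2.44  2.09  1.16 -0.66] p [517.5 150.3 124.3] F [-0.7 -0.5 -0.2] w 19.4
[[-0.817, -0.105, 0.567], [-0.057, 0.993, 0.102], [-0.573, 0.051, -0.818]]
tcp local [-65.8  63.8 124.3]
bottle 5612 [-61.   64.9]
cm for 61.307267463541564 0.13332320371206663 -13.34220692451305 [-4.26 -0.12  4.61]
violet cap 831 [ -6.33630465 109.11809932  87.55589011]
```

Emit:
play_rows(
  targets=[
    [1, -1.4, 0, 1.5, 0],
    [1, -2.8, -0.1, 3, 0],
    [1, -4.2, -0.1, 4.6, 0],
    [1, -4.2, -0.1, 4.6, 0],
    [1, -4.2, -0.1, 4.6, 0],
  ],
)

```text
clock: 19.3
eef_pos: [578.7, 152.8, 111.5]
tool_rot: [3.08, 0.612, -3.077]
force: [-0.1, 0.3, 0.3]
width: 19.6
gripper_force: 58.2
```

Run:
```python
from h import *
s,r,im,L,b=held()
cm(r,.3-b[0],65-b[1],97.5-s['eef_pos'][2])
```

```text
t 19.3 q [ 0.34  1.04 -1.15  2.29  2.1   1.08 -0.52] p [578.7 152.8 111.5] F [-0.1  0.3  0.3] w 19.6
[[-0.817, -0.1, 0.568], [-0.053, 0.994, 0.098], [-0.574, 0.05, -0.817]]
tcp local [ -4.7  60.5 111.5]
bottle 5630 [ 0.  61.6]
cm for 0.2611478112569404 3.4366290183697643 -14.04776363753706 [0.79 0.27 1.18]
```

Emit:
play_rows(
  targets=[
    [1, 0.4, 0, 0.6, 0],
    [1, 0.8, 0, 1.1, 0],
    [1, 0.8, 0, 1.15, 0],
    [1, 0.8, 0, 1.15, 0],
  ],
)

```text
clock: 19.75
eef_pos: [578.4, 155.7, 97.1]
tool_rot: [3.08, 0.611, -3.074]
force: [0.4, -0.1, 0.7]
width: 19.5
gripper_force: 58.3
```

Emit:
play_rows(
  targets=[
    [1, 0.06, 0, 0.08, 0],
    [1, 0.1, 0, 0.15, 0],
    [1, 0.1, 0, 0.15, 0],
  ],
)

```text
clock: 20.05
eef_pos: [579.4, 156.1, 96.8]
tool_rot: [3.079, 0.615, -3.074]
force: [-0.5, -0.4, 4.9]
width: 19.7
gripper_force: 59.0
```

Emit:
play_rows(
  targets=[
    [0.68, 0, 0, 0, 0],
    [0.68, 0, 0, 0, 0],
    [0.65, 0, 0, 0, 0],
    [0.65, 0, 0, 0, 0],
    [0.65, 0, 0, -1.5, 0],
    [0.65, 0, 0, -4, 0],
    [0.6, 0, 0, -8, 0],
    [0, 0, 0, -12, 0],
    [0, 0, 0, -14, 0],
  ],
)

```text
clock: 20.95
eef_pos: [497.8, 142.0, 212.0]
tool_rot: [3.08, 0.614, -3.072]
force: [0.8, -0.5, 0.2]
width: 61.8
gripper_force: 0.0
```

```bash
cat >> h.py <<'E'
def row(f,ys=(109,63)):
    from scipy.optimize import least_squares
    im,d,P=shot('wrist'); save(im,f); L=loc(P)
    for y in ys:
        m=(abs(L[...,0])<30)&(abs(L[...,1]-y)<19)&(L[...,2]>30)&(L[...,2]<58); x=L[m]; k=(abs(L[...,0])<30)&(abs(L[...,1]-y)<15)&(L[...,2]>80)&(L[...,2]<105)
        print(y,m.sum(),'body',least_squares(lambda o:np.hypot(x[:,0]-o[0],x[:,1]-o[1])-17.5,[0,y],loss='soft_l1').x.round(1) if m.sum()>20 else '','cap',L[k].mean(0).round(1) if k.any() else '','ztop',np.percentile(L[k][:,2],98).round(1) if k.any() else '')
    return im,L
E
python3 - <<'E'
from h import *
s,r=rep([540,-120,190]); row('w6.png')
E
```

```text
t 20.95 q [ 0.38  0.7  -1.22  2.43  1.9   0.9  -0.59] p [497.8 142.  212. ] F [ 0.8 -0.5  0.2] w 61.8
[[-0.815, -0.105, 0.569], [-0.057, 0.993, 0.101], [-0.576, 0.05, -0.816]]
cm [ -0.68 -26.58   1.54]
109 1064 body [  0.7 108.7] cap [ -4.3 107.   88.4] ztop 95.9
63 1044 body [ 0.1 65.8] cap [-4.7 66.  88.4] ztop 95.8
```

View pics/w6.png

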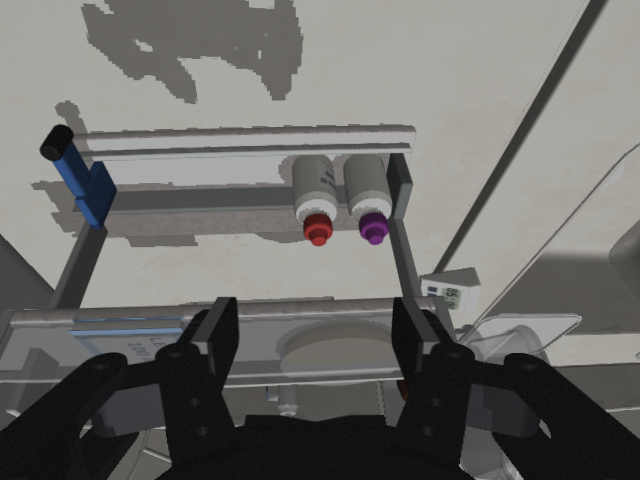

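Emit:
play_rows(
  targets=[
    [0, -0.3, -4.5, 0.3, 0],
    [0, -0.6, -9, 0.7, 0],
    [0, -0.8, -13.5, 1, 0],
    [0, -0.8, -18, 1.4, 0],
    [0, -0.8, -22, 1.7, 0],
    [0, 0.5, -26, 1, 0],
    [0, 2, -29.5, 0, 0],
    [0, 3.5, -33, -1.3, 0],
    [0, 4.7, -35.5, -2.2, 0],
    [0, 4.7, -35.5, -2.2, 0],
  ],
)

```text
clock: 22.0
eef_pos: [483.1, -221.5, 181.7]
tool_rot: [3.081, 0.61, -3.084]
force: [0.1, 0.4, 0.2]
width: 85.5
gripper_force: 0.0
```

Run:
```python
from h import *
s,r=rep(); s1,s2=cap('w7.png','blue_bottle',(489,-216)); rep(np.r_[s2,80]-6*r[:,2]); rep(np.r_[s2,120]-6*r[:,2])
```

```text
t 22.0 q [ 1.29  0.74 -1.    2.31  2.17  0.24  0.11] p [ 483.1 -221.5  181.7] F [0.1 0.4 0.2] w 85.5
[[-0.818, -0.092, 0.568], [-0.047, 0.995, 0.093], [-0.573, 0.049, -0.818]]
n 1322 ztop 84.3 capfit [ 493.09180785 -214.19435111] bodyfit [ 490.49052419 -214.66011059] topmean [ 487.9 -214.8   82.8] rgb [29. 37. 71.]
{'bbox': [285.7, 71.7, 346.5, 181.8], 'confidence': 0.83}
t 22.1 q [ 1.28  0.74 -1.    2.32  2.17  0.24  0.1 ] p [ 484.7 -216.3  182.8] F [-0.1  1.1  0.2] w 85.8
[[-0.817, -0.101, 0.568], [-0.053, 0.994, 0.1], [-0.575, 0.052, -0.817]]
cm [ 5.42 -0.42  8.14]
t 22.1 q [ 1.28  0.74 -1.    2.32  2.17  0.24  0.1 ] p [ 484.7 -216.3  182.8] F [-0.1  1.1  0.2] w 85.8
[[-0.817, -0.101, 0.568], [-0.053, 0.994, 0.1], [-0.575, 0.052, -0.817]]
cm [ 3.12 -0.21  4.87]
```

Emit:
play_rows(
  targets=[
    [0, 1.8, -0.1, 2.7, 0],
    [0, 3.6, -0.2, 5.4, 0],
    [0, 5, -0.35, 7.4, 0],
    [0, 5.4, -0.4, 8.1, 0],
    [0, 5.4, -0.4, 8.1, 0],
    [0, 5.4, -0.4, 8.1, 0],
  ],
)

```text
clock: 22.7
eef_pos: [488.0, -213.8, 86.8]
tool_rot: [3.08, 0.614, -3.072]
force: [0.4, -0.1, 0.2]
width: 85.4
gripper_force: 0.0
```

Run:
```python
from h import *
rep([487.1,-215.3,84.9])
```

```text
t 22.7 q [ 1.27  1.05 -1.05  2.35  2.36  0.54  0.06] p [ 488.  -213.8   86.8] F [ 0.4 -0.1  0.2] w 85.4
[[-0.816, -0.105, 0.569], [-0.057, 0.993, 0.101], [-0.576, 0.05, -0.816]]
cm [ 0.2  -0.15  0.09]
```

Emit:
play_rows(
  targets=[
    [1, 0.1, -0.1, 0.1, 0],
    [1, 0.1, -0.1, 0.1, 0],
    [1, 0.1, -0.1, 0.1, 0],
    [1, 0.1, -0.1, 0.1, 0],
    [1, 0.1, -0.1, 0.1, 0],
    [1, 0.1, -0.1, 0.1, 0],
    [1, 0.1, -0.1, 0.1, 0],
    [1, -1, 0.1, -1.4, 0],
    [1, -3, 0.3, -4.2, 0],
    [1, -4.8, 0.4, -7, 0],
  ],
)

```text
clock: 23.7
eef_pos: [485.7, -214.2, 170.8]
tool_rot: [3.075, 0.611, -3.077]
force: [0.4, -0.4, -0.7]
width: 19.0
gripper_force: 58.6
```

Run:
```python
from h import *
s,r=rep([535,-80,170]); rep(world(-65,20,125))
```

```text
t 23.7 q [ 1.29  0.79 -1.03  2.32  2.17  0.29  0.12] p [ 485.7 -214.2  170.8] F [ 0.4 -0.4 -0.7] w 19.0
[[-0.817, -0.102, 0.567], [-0.053, 0.993, 0.103], [-0.574, 0.054, -0.817]]
cm [-4.69 12.82  4.24]
t 23.7 q [ 1.29  0.79 -1.03  2.32  2.17  0.29  0.12] p [ 485.7 -214.2  170.8] F [ 0.4 -0.4 -0.7] w 19.0
[[-0.817, -0.102, 0.567], [-0.053, 0.993, 0.103], [-0.574, 0.054, -0.817]]
cm [-2.06 31.26  9.13]
```

Emit:
play_rows(
  targets=[
    [1, -1.8, 4.4, 1.5, 0],
    [1, -3.5, 8.8, 3, 0],
    [1, -4.7, 12.8, 4.2, 0],
    [1, -4.2, 17, 5, 0],
    [1, -3.6, 21.5, 6, 0],
    [1, -3, 26, 7.5, 0],
    [1, -2.1, 31.3, 9.1, 0],
    [1, -2.1, 31.3, 9.1, 0],
    [1, -2.1, 31.3, 9.1, 0],
  ],
)

```text
clock: 24.6
eef_pos: [521.9, 109.1, 123.4]
tool_rot: [3.078, 0.61, -3.07]
force: [-0.0, -0.9, -0.9]
width: 19.1
gripper_force: 58.9
```

Run:
```python
from h import *
s,r,im,L,b=held()
cm(r,.3-b[0],20-b[1],111-s['eef_pos'][2])
```

```text
t 24.6 q [ 0.42  1.01 -1.19  2.46  2.14  1.11 -0.6 ] p [521.9 109.1 123.4] F [-0.  -0.9 -0.9] w 19.1
[[-0.818, -0.108, 0.566], [-0.059, 0.993, 0.104], [-0.573, 0.052, -0.818]]
tcp local [-65.3  22.4 123.4]
bottle 5586 [-62.1  22.9]
cm for 62.43899313703808 -2.8874198835806837 -12.402372333765356 [-4.41 -0.44  4.58]
```

Emit:
play_rows(
  targets=[
    [1, -1.4, -0.2, 1.5, 0],
    [1, -2.8, -0.3, 3, 0],
    [1, -4.4, -0.4, 4.6, 0],
    [1, -4.4, -0.4, 4.6, 0],
    [1, -4.4, -0.4, 4.6, 0],
  ],
)

```text
clock: 25.15
eef_pos: [585.1, 106.4, 111.7]
tool_rot: [3.081, 0.612, -3.078]
force: [-0.6, 0.5, -1.6]
width: 19.0
gripper_force: 59.3
```

Run:
```python
from h import *
s,r,im,L,b=held()
cm(r,.3-b[0],20-b[1],96.8-s['eef_pos'][2])
```

```text
t 25.15 q [ 0.45  1.03 -1.14  2.3   2.13  1.02 -0.46] p [585.1 106.4 111.7] F [-0.6  0.5 -1.6] w 19.0
[[-0.817, -0.098, 0.568], [-0.052, 0.994, 0.097], [-0.574, 0.05, -0.817]]
tcp local [ -2.6  13.7 111.7]
bottle 5621 [ 0.5 14.1]
cm for -0.2120797547395707 5.90990437448704 -14.934277320676472 [0.89 0.52 1.23]
```

Emit:
play_rows(
  targets=[
    [1, 0.4, 0, 0.6, 0],
    [1, 0.8, 0.1, 1.1, 0],
    [1, 0.85, 0.1, 1.2, 0],
    [1, 0.85, 0.1, 1.2, 0],
    [1, 0.9, 0.1, 1.25, 0],
  ],
)

```text
clock: 25.7
eef_pos: [585.4, 111.0, 97.0]
tool_rot: [3.081, 0.614, -3.074]
force: [-1.2, -3.4, 7.7]
width: 19.1
gripper_force: 59.9
```

Contact; release and withdraw.

Emit:
play_rows(
  targets=[
    [0.68, 0, 0, 0, 0],
    [0.68, 0, 0, 0, 0],
    [0.65, 0, 0, 0, 0],
    [0.65, 0, 0, 0, 0],
    [0.65, 0, 0, -1.5, 0],
    [0.65, 0, 0, -4, 0],
    [0.6, 0, 0, -8, 0],
    [1, 0, 0, -12, 0],
    [1, 0, 0, -13, 0],
  ],
)

```text
clock: 26.6
eef_pos: [509.7, 98.4, 205.3]
tool_rot: [3.082, 0.615, -3.07]
force: [-0.1, -0.8, -0.2]
width: 6.2
gripper_force: 0.0
```

Run:
```python
from h import *
s,r=rep(); im,L=row('w8.png',(109,65,20))
hsv=im.astype(int); m=(hsv[...,2]>hsv[...,0]+25)&(L[...,1]<-60)&(L[...,1]>-160)&(L[...,2]<75)&(L[...,0]<30)
x=L[m]; print('bookend',m.sum(),np.percentile(x,[1,10,50,90,99],axis=0).round(1).tolist())
for a,b in [(-55,-25),(-10,15)]:
    k=(x[:,0]>a)&(x[:,0]<b); print(a,k.sum(),np.percentile(x[k],[2,50,98],axis=0).round(1).tolist() if k.any() else '')
```

```text
t 26.6 q [ 0.5   0.72 -1.21  2.44  1.97  0.85 -0.53] p [509.7  98.4 205.3] F [-0.1 -0.8 -0.2] w 6.2
[[-0.815, -0.106, 0.57], [-0.058, 0.993, 0.101], [-0.577, 0.049, -0.815]]
109 1190 body [  1.1 109. ] cap [ -4.  106.2  88.3] ztop 95.9
65 1153 body [ 0.4 65.8] cap [-4.6 65.1 88.3] ztop 95.8
20 1067 body [-0.  18.9] cap [-5.6 18.8 88.3] ztop 95.9
bookend 2270 [[-50.3, -116.1, 16.7], [-44.1, -113.0, 25.8], [-15.4, -107.5, 51.9], [6.9, -106.8, 60.5], [15.3, -106.4, 61.7]]
-55 790 [[-50.5, -115.7, 39.3], [-38.3, -107.7, 54.6], [-25.5, -106.5, 57.5]]
-10 825 [[-9.6, -113.8, 17.1], [1.1, -107.4, 47.5], [13.3, -106.7, 61.8]]
```

View pics/w8.png

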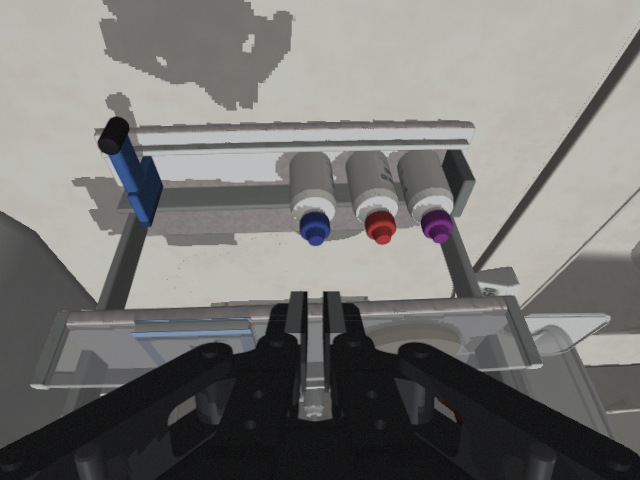

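Emit:
play_rows(
  targets=[
    [1, 1, -4, 1, 0],
    [1, 2, -8.5, 2.5, 0],
    [1, 3, -12.5, 4.5, 0],
    [1, 4.5, -16.2, 7.5, 0],
    [1, 4.5, -16.2, 7.5, 0],
    [1, 4.5, -16.2, 7.5, 0],
  ],
)

```text
clock: 27.25
eef_pos: [533.2, -58.2, 105.7]
tool_rot: [3.076, 0.61, -3.079]
force: [-0.1, 0.7, 0.9]
width: -0.2
gripper_force: 0.0
```

Run:
```python
from h import *
s,r=rep(); print(loc(s['eef_pos'])); rep(world(-53.5,-145,58))
```

```text
t 27.25 q [ 0.85  1.   -1.09  2.43  2.34  0.81 -0.34] p [533.2 -58.2 105.7] F [-0.1  0.7  0.9] w -0.2
[[-0.818, -0.1, 0.566], [-0.052, 0.994, 0.101], [-0.573, 0.054, -0.818]]
[ -69.76080493 -145.23823457  105.70109044]
t 27.25 q [ 0.85  1.   -1.09  2.43  2.34  0.81 -0.34] p [533.2 -58.2 105.7] F [-0.1  0.7  0.9] w -0.2
[[-0.818, -0.1, 0.566], [-0.052, 0.994, 0.101], [-0.573, 0.054, -0.818]]
cm [ 1.4  -0.24  4.84]
```

Emit:
play_rows(
  targets=[
    [1, 0.7, -0.1, 2.4, 0],
    [1, 1.4, -0.2, 4.8, 0],
    [1, 1.4, -0.2, 4.8, 0],
    [1, 1.4, -0.2, 4.8, 0],
  ],
)

```text
clock: 27.65
eef_pos: [549.9, -54.0, 61.2]
tool_rot: [3.079, 0.613, -3.072]
force: [0.2, 0.5, 0.2]
width: 0.1
gripper_force: 0.0
```

Run:
```python
from h import *
s,r=rep(); print(loc(s['eef_pos'])); im,L=row('w9.png',(19,))
```

```text
t 27.65 q [ 0.81  1.12 -1.04  2.39  2.42  0.89 -0.34] p [549.9 -54.   61.2] F [0.2 0.5 0.2] w 0.1
[[-0.816, -0.106, 0.569], [-0.057, 0.993, 0.103], [-0.576, 0.051, -0.816]]
[ -52.77559471 -142.67547831   61.22531723]
19 3742 body [ 0.5 18.6] cap [ 2.8  9.2 82.1] ztop 85.1
```

View pics/w9.png

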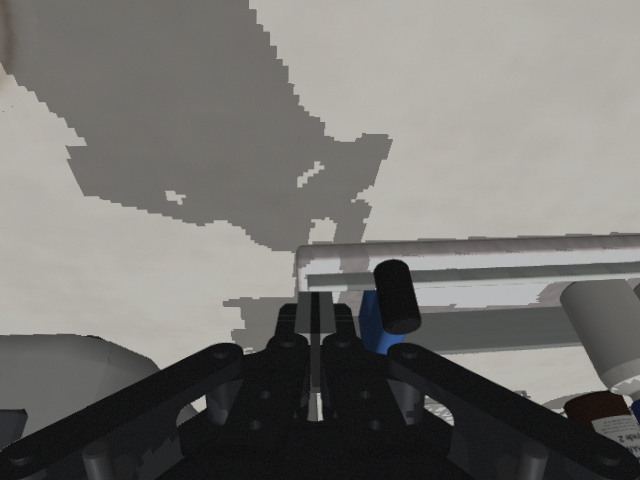

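Emit:
play_rows(
  targets=[
    [1, 0.02, 0.4, 0.02, 0],
    [1, 0.03, 0.9, 0.04, 0],
    [1, 0.04, 1.5, 0.07, 0],
    [1, 0.06, 2.2, 0.1, 0],
    [1, 0.07, 3, 0.14, 0],
    [1, 0.1, 3.8, 0.18, 0],
    [1, 0.12, 4.6, 0.22, 0],
    [1, 0.14, 5.4, 0.25, 0],
    [1, 0.16, 6.2, 0.29, 0],
    [1, 0.17, 7, 0.33, 0],
  ],
)

```text
clock: 28.7
eef_pos: [543.1, 14.7, 59.9]
tool_rot: [3.079, 0.612, -3.074]
force: [0.9, -2.0, 2.5]
width: -0.1
gripper_force: 0.8
```

```bash
cat >> h.py <<'E'
def bk(cam='top'):
    im,d,P=shot(cam); L=loc(P); h=im.astype(int); m=(h[...,2]>h[...,0]+25)&(abs(L[...,0])<15)&(L[...,2]<75)&(L[...,2]>40)&(abs(L[...,1])<140)
    print('bookend',cam,m.sum(),np.percentile(L[m],[5,50,95],axis=0).round(1).tolist() if m.any() else '')
E
python3 - <<'E'
from h import *
s,r=rep(); print(loc(s['eef_pos']).round(1)); bk(); bk('scene')
E
```

```text
t 28.7 q [ 0.64  1.16 -1.08  2.44  2.37  1.06 -0.46] p [543.1  14.7  59.9] F [ 0.9 -2.   2.5] w -0.1
[[-0.816, -0.103, 0.568], [-0.055, 0.993, 0.101], [-0.575, 0.051, -0.817]]
[-53.1 -73.6  59.9]
bookend top 0 
bookend scene 5 [[2.1, -55.8, 41.0], [7.4, -54.7, 42.2], [11.8, -52.9, 43.8]]
```

Emit:
play_rows(
  targets=[
    [1, 0.02, 0.6, 0.03, 0],
    [1, 0.03, 1.2, 0.05, 0],
    [1, 0.04, 1.8, 0.08, 0],
    [1, 0.06, 2.4, 0.11, 0],
    [1, 0.07, 3, 0.14, 0],
    [1, 0.09, 3.5, 0.16, 0],
    [1, 0.1, 4, 0.19, 0],
    [1, 0.11, 4.4, 0.21, 0],
    [1, 0.12, 4.8, 0.22, 0],
    [1, 0.12, 5, 0.23, 0],
  ],
)

```text
clock: 29.8
eef_pos: [538.3, 64.3, 59.9]
tool_rot: [3.079, 0.612, -3.074]
force: [-0.6, -1.3, -0.2]
width: 0.2
gripper_force: 0.8
```

Run:
```python
from h import *
s,r=rep(); print(loc(s['eef_pos']).round(1)); im,L=row('w10.png',(19,66,109)); bk('scene')
h=im.astype(int); m=(h[...,2]>h[...,0]+25)&(L[...,0]<16)&(L[...,0]>-30)&(L[...,2]<65)&(L[...,2]>50)&(abs(L[...,1])<60); print(m.sum(),np.percentile(L[m],[2,50,98],axis=0).round(1).tolist() if m.any() else '')
```

```text
t 29.8 q [ 0.51  1.17 -1.11  2.45  2.33  1.16 -0.54] p [538.3  64.3  59.9] F [-0.6 -1.3 -0.2] w 0.2
[[-0.816, -0.103, 0.568], [-0.055, 0.993, 0.101], [-0.575, 0.051, -0.817]]
[-53.2 -23.8  59.9]
19 1405 body [ 0.2 19.3] cap  ztop 
66 4254 body [ 0.3 65.8] cap  ztop 
109 4231 body [  0.6 108.9] cap [ -6.7 105.2  85.4] ztop 93.5
bookend scene 20 [[-4.1, -9.7, 40.8], [5.9, -6.6, 44.6], [12.5, -5.2, 50.7]]
0
```

Emit:
play_rows(
  targets=[
    [1, 0.01, 0.3, 0.01, 0],
    [1, 0.02, 0.6, 0.03, 0],
    [1, 0.02, 0.9, 0.04, 0],
    [1, 0.03, 1.2, 0.06, 0],
    [1, 0.04, 1.5, 0.07, 0],
    [1, 0.04, 1.8, 0.08, 0],
    [1, 0.05, 2.0, 0.09, 0],
    [1, 0.05, 2.1, 0.1, 0],
    [1, 0.05, 2.2, 0.1, 0],
    [1, 0.05, 2.2, 0.1, 0],
  ],
)

```text
clock: 30.9
eef_pos: [536.3, 85.8, 59.9]
tool_rot: [3.08, 0.613, -3.074]
force: [0.6, -2.0, -0.1]
width: 0.3
gripper_force: 1.0
```

Run:
```python
from h import *
s,r=rep(); print(loc(s['eef_pos']).round(1)); im,L=row('w11.png',(42,77,112)); bk('scene')
```

```text
t 30.9 q [ 0.45  1.18 -1.12  2.44  2.31  1.2  -0.58] p [536.3  85.8  59.9] F [ 0.6 -2.  -0.1] w 0.3
[[-0.816, -0.103, 0.568], [-0.055, 0.993, 0.1], [-0.575, 0.051, -0.817]]
[-53.1  -2.2  59.9]
42 1881 body [-1.1 41.7] cap  ztop 
77 4235 body [-0.1 76. ] cap  ztop 
112 4304 body [-1.000e-01  1.111e+02] cap [ -9.2 112.1  82.4] ztop 85.7
bookend scene 22 [[-2.9, 12.5, 40.2], [7.8, 15.4, 47.3], [13.1, 17.0, 58.4]]
```

Emit:
play_rows(
  targets=[
    [1, 0, 0.1, 0, 0],
    [1, 0, 0.2, 0.01, 0],
    [1, 0, 0.2, 0.01, 0],
  ],
)

```text
clock: 31.3
eef_pos: [536.1, 87.7, 59.9]
tool_rot: [3.08, 0.612, -3.074]
force: [1.7, -2.0, 1.6]
width: 0.0
gripper_force: 1.2
```

Emit:
play_rows(
  targets=[
    [1, 0, 0.05, 0, 0],
    [1, 0, 0.1, 0, 0],
    [1, 0, 0.1, 0, 0],
  ],
)

```text
clock: 31.6
eef_pos: [536.0, 88.8, 60.0]
tool_rot: [3.08, 0.612, -3.074]
force: [1.0, -2.5, 1.0]
width: -0.2
gripper_force: 1.3
```

Emit:
play_rows(
  targets=[
    [1, 0, 0.05, 0, 0],
    [1, 0, 0.1, 0, 0],
    [1, 0, 0.1, 0, 0],
  ],
)

```text
clock: 31.9
eef_pos: [535.9, 89.8, 60.0]
tool_rot: [3.079, 0.612, -3.075]
force: [0.8, -2.0, 0.7]
width: -0.1
gripper_force: 1.2
```

Emit:
play_rows(
  targets=[
    [1, 0, 0.05, 0, 0],
    [1, 0, 0.1, 0, 0],
    [1, 0, 0.1, 0, 0],
  ],
)

```text
clock: 32.2
eef_pos: [535.8, 90.2, 60.0]
tool_rot: [3.081, 0.612, -3.075]
force: [2.3, -4.2, 0.9]
width: -0.1
gripper_force: 2.2
```

Run:
```python
from h import *
s,r=rep(); print(loc(s['eef_pos']).round(1)); im,L=row('w12.png',(43,78,113))
```

```text
t 32.2 q [ 0.44  1.18 -1.12  2.44  2.3   1.2  -0.59] p [535.8  90.2  60. ] F [ 2.3 -4.2  0.9] w -0.1
[[-0.816, -0.102, 0.568], [-0.055, 0.994, 0.099], [-0.575, 0.05, -0.817]]
[-53.2   2.2  60. ]
43 1524 body [-1.5 45. ] cap  ztop 
78 3554 body [ 1.2 79.3] cap  ztop 
113 4714 body [  0.7 114.9] cap [ -8.3 116.3  82. ] ztop 84.9
```

Emit:
play_rows(
  targets=[
    [1, 0, 0.03, 0, 0],
    [1, 0, 0.05, 0, 0],
  ],
)

```text
clock: 32.45
eef_pos: [535.8, 90.4, 60.0]
tool_rot: [3.081, 0.612, -3.075]
force: [1.5, -5.5, 1.0]
width: -0.2
gripper_force: 2.8
```

Emit:
play_rows(
  targets=[
    [1, 0, -0.1, 0, 0],
    [1, 0, -0.4, 0, 0],
    [1, 0, -1.5, 0, 0],
    [1, 0, -1.5, -3, 0],
    [1, 0, -1.5, -7, 0],
    [1, 0, -1.5, -12, 0],
    [1, 0, -1.5, -15, 0],
    [1, 0, -1.5, -15, 0],
  ],
)

```text
clock: 33.25
eef_pos: [491.6, 64.9, 201.4]
tool_rot: [3.084, 0.576, -3.069]
force: [0.3, -0.2, -0.7]
width: 0.0
gripper_force: 0.0
```

Run:
```python
from h import *
s,r=rep(); im,L=row('w13.png',(43,78,113))
h=im.astype(int); m=(h[...,2]>h[...,0]+25)&(abs(L[...,0])<16)&(L[...,2]<68)&(L[...,2]>50)&(L[...,1]<35)&(L[...,1]>-20); print('bookend',np.percentile(L[m],[2,10,50,90,98],axis=0).round(1).tolist() if m.any() else '')
save(cv2.resize(im,(800,600)),'fin.png')
```

```text
t 33.25 q [ 0.61  0.71 -1.25  2.47  1.94  0.8  -0.45] p [491.6  64.9 201.4] F [ 0.3 -0.2 -0.7] w 0.0
[[-0.837, -0.103, 0.538], [-0.061, 0.993, 0.096], [-0.545, 0.048, -0.837]]
43 931 body [-1.8 44.9] cap [-7.3 43.8 88.3] ztop 95.8
78 934 body [ 4.  79.1] cap [-0.4 76.7 88.3] ztop 96.3
113 1310 body [  3.7 115. ] cap [1.000e-01 1.111e+02 8.830e+01] ztop 96.2
bookend [[-15.8, 19.5, 54.9], [-15.0, 20.0, 57.7], [-4.1, 23.2, 60.6], [11.3, 26.5, 61.5], [15.2, 27.6, 61.9]]
```

View pics/fin.png

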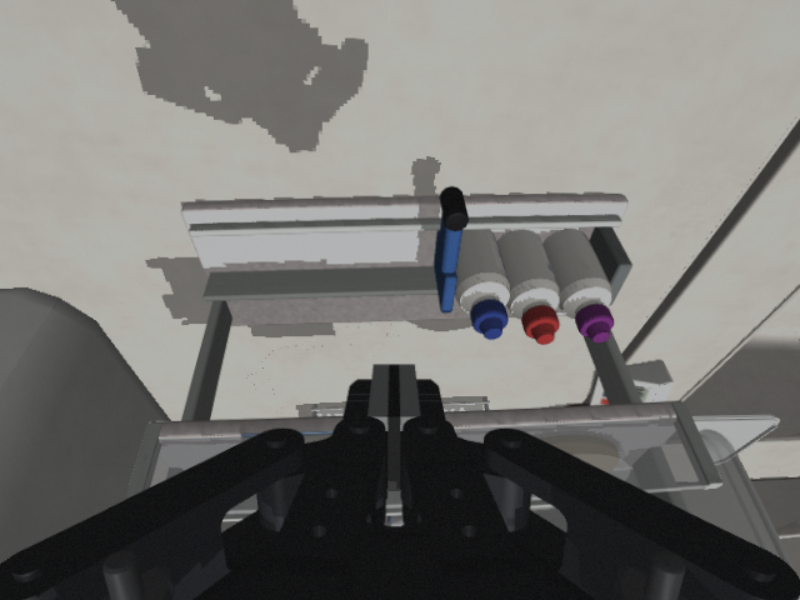

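```bash
python3 -c "
from cell import ctrl
print(ctrl.finish_job())"
```

```text
the job is handed in; nothing more can be done
None
```

The job is handed in: the violet, red and blue bottles stand upright in that order in the channel, closed up between the cheek and the bookend, with the blue bottle about 5 mm nearer the front lip than the other two. The arm is clear of everything and never went near the brown bottle or the sample cup. The last push was about 5 N, and I took no close-up to confirm there is no gap at the cheek.

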